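# Change over the boards on the preheater jigs

## Task

Take the finished coil board out of its jig and lay it flat in the grey tray, and set the two heat-sink boards on the rails of their jigs, the longer board in the longer jig and the shorter in the shorter one. Each must lie flat, square and centred between the stop pins with an even gap on all sides. Set every board down without dropping it, leave the jar, reel and screwdriver where they are and do not knock the probe stand.

Things in the scene. Friction and masses are not known exactly. Their poses are not given: they have to be found in the camera images.
- long_board: Longer board to load: green, 84 x 46 mm (long way along x), 3 mm thick, about 70 g, with a finned aluminium heat sink fixed at the centre of its top: 46 mm along x, 24 mm across y, from 3 to 16 mm above the underside; grip it by that, across y. Origin: centre of the underside, z up. Starts flat on the bench (z = 0) at any yaw. Half a turn makes no difference in the jig.
- short_board: Shorter board to load: as the long one but 56 x 46 mm, heat sink 30 mm along x, 24 mm across y, from 3 to 16 mm above the underside, about 50 g. Origin: centre of the underside, z up. Starts flat on the bench (z = 0) at any yaw. Half a turn makes no difference in the jig.
- coil_board: Finished board left lying a little askew on the rails of the short jig: green, 52 x 34 mm (long way along x), 3 mm thick, about 50 g, with a round black coil of 24 mm diameter at its centre, from 3 to 21 mm above the underside; grip it by the coil. Origin: centre of the underside, 70 mm above the bench.
- preheater: Grey bench preheater with a dark stage plate, 240 (x) x 300 (y) mm, 50 mm high, fixed. It carries the two jigs, side by side along its y, centres about 120 mm apart; either jig may be the left one. Origin: centre of the underside.
- long_jig: Fixed aluminium carrier for the long board, base 112 x 72 mm, long way along x. Two slim rails, 8 mm wide, run along its y at x = +-30 mm; the board bridges them. Brass stop pins, 6 mm in diameter, stand to 5 mm above the rail tops: end pins at x = +-49, y = +-15 mm, side pins at x = +-30, y = +-30 mm. Origin: centre of its underside, 50 mm above the bench.
- long_jig_seat (a point): Where the centre of the long board's underside belongs: centre of the long jig, level with the rail tops, 70 mm above the bench (20 mm above the jig's origin). Axes as the jig's: x its long way, z up. A centred board has a gap of 4 mm to the pins on every side.
- short_jig: The same for the short board: base 84 x 72 mm, rails along y at x = +-22 mm, end pins at x = +-35, y = +-15 mm, side pins at x = +-22, y = +-30 mm, all to 5 mm above the rail tops. Origin: centre of its underside, 50 mm above the bench. The coil board lies on its rails at the start.
- short_jig_seat (a point): Where the centre of the short board's underside belongs: centre of the short jig, level with the rail tops, 70 mm above the bench. Axes as the jig's. A centred board has a gap of 4 mm to the pins on every side.
- tray: Grey open plastic tray for finished boards, 100 x 100 mm outside, walls 4 mm thick and 22 mm high, floor 4 mm thick, fixed on the bench. Origin: centre of its underside.
- jar: Bystander: amber glass jar with a black cap, 50 mm in diameter, 55 mm high, loose among the boards; it may stand in any of their places. Origin: centre of the underside. Leave alone.
- reel: Bystander: reel of solder wire, 58 mm in diameter, 36 mm high, standing loose on its flange. Origin: centre of the underside. Leave alone.
- driver: Bystander: screwdriver, 170 mm long, lying loose beyond the tray, roughly along y. Leave alone.
- probe_stand: Obstacle: fixed stand between tray and preheater. Foot of 35 mm radius, 14 mm high; upright rod of 6 mm radius to a height of 244 mm; at a height of 205 mm a bar of 4 mm radius reaches 62 mm from the rod along the stand's -x (towards the robot). Origin: centre of the foot's underside. Do not knock it.

How it is judged:
By the outcome, as a careful person would: the job done as asked, in the order asked, and still so for the second after the job is handed in, with the robot touching nothing.
It also fails if it takes over 72 s, if anything falls off the work surface, if the arm or the gripper's body presses on something with over 40 N, if the wrist force passes 120 N, or if a joint passes its speed limit or range.

## Robot

A 6-joint arm with a two-finger parallel gripper is mounted at the origin on the work surface. World frame = base frame: x ahead of the robot, y to its left, z up, the work surface at z = 0. Lengths are in mm, angles in rad, forces in N, time in s.
With the tool pointing down it reaches from about 400 to 925 mm from the base axis. Payload 12.5 kg.
Tool frame: the origin (TCP) lies between the finger pads; the fingertips stand env.tip_extent ahead of it and the grasp point (between the pads) lies 11 mm behind it (env.tip_extent is the distance from the TCP to the fingertips, in mm); z points along the fingers, y is the line along which they close (so a half turn about z gives the same grasp; the last joint's range is limited). The gripper opens to 95 mm and grips with 3 to 60 N. Pads are 20 mm wide; open, the fingers measure 119 mm over their backs; the gripper's body (75 mm by 180 mm) begins 59 mm behind the grasp point.
Start: joints at [-1.34, 0.491, 1.559, -0, 1.092, -0.106], TCP at [206.567, -589.898, 195.861] pointing down, gripper open.
Joint ranges: [-3.1, 3.1], [-0.84, 2.19], [0.05, 2.79], [-1.13, 4.28], [0.06, 2.93], [-2.69, 2.69]. Speed limits (rad/s): [2.22, 2.22, 2.79, 3.14, 3.14, 3.14].

## Interface

Orientations are given as [roll, pitch, yaw] about the fixed x, y, z axes, in that order (R = Rz(yaw) Ry(pitch) Rx(roll)).
In Python, from cell import env gives the robot as it stands.
- The arm moves only by the tool carry_out, never from a script. Its argument "motion" is a list of rows, each a list of 5 numbers: the shift along the tool's x, y, z in mm, then the turn about the tool's z in degrees, then the closure, from 0 (fully open) to 1 (shut). A call has 1 to 12 rows; each row shifts and turns the commanded pose from where the row before left it, along the tool's axes as they then stand; what a row does not reach is not made up. A row lasts 1/10 s, in which the tool goes at most 50 mm and 8.59 degrees, less where a joint would pass 70% of its speed; a pose out of reach is approached as far as the arm can. A call with a gripper value outside its range is refused whole. The fingers move at their own pace and stop on an object; the grip force is fixed at half the most. Time passes only in rows, so rows that do not move let the fingers close. It gives the time, the measured TCP pose, the force, the opening and the grip force at its end, in the units of the state.
- env.state(): the state, without advancing time (a new reading comes with each control period).
- env.read_camera(name): name is "scene" or "side" or "wrist"; returns a dict with "color" (384x512x3 uint8, red, green, blue), "K" (3x3 intrinsics, pixels), "dist" ([k1, k2, p1, p2, k3] as OpenCV has them; the pictures are not rectified), "R" (3x3) and "t" (3): a world point X has camera coordinates R X + t; the wrist camera has in their place "hand_eye" (4x4, takes a point from camera to tool coordinates, whose origin is the TCP and whose axes are the flange's). Camera axes: x right, y down, z forward; pixel columns grow to the right and rows downward; lengths in mm; the calibration is good to about 2 mm. A picture is of the moment at which its call begins: read the wrist's pose just before it. There is no depth.
- env.job_done(): hands the job in; it is judged then, once.
The state is a dict: "t": time; "joints": joint angles; "qvel": joint speeds; "tau": joint torques, N m; "eef_pos": TCP position; "tcp_rot": TCP orientation; "ft_force": force on the tool from outside, world axes, zero at the start; "moment": the same for the moment, N m; "opening": opening from 0.0 (shut) to 1.0 (fully open); "grip_force": force on a finger pad.
Only numpy, scipy, OpenCV 4.12 (cv2) and the standard library are available. Lean on these libraries where they do the work, as an engineer would, in place of code of your own. Each camera call takes 0.05 s, during which the arm holds its last target. There are 200 camera calls.

## Working session

There is one attempt and no reset: what is moved stays moved. The work goes in short steps, Python scripts to look and compute and a tool call to move; the robot and the scene stay as the last step left them, time stands still between calls to the robot, and variables do not carry over. Pictures are saved under pics/ and viewed, at most 10 in all, crops included, and the job is handed in when it is done.

Besides the shell and the picture viewer there is one more tool, called in YAML: its name, and indented under it one key for each argument. carry_out: Moves the arm, as the interface text tells. Its arguments: {"type":"object","properties":{"motion":{"type":"array"}},"required":["motion"]}

```bash
mkdir -p pics; ls
python3 - <<'E'
from cell import env
import cv2,pickle
s=env.state();print(s,env.tip_extent)
d={}
for n in("scene","side","wrist"):
    d[n]=env.read_camera(n);c=d[n];print(n,c['K'],c['dist'],c.get('R'),c.get('t'),c.get('hand_eye'))
    cv2.imwrite(f'pics/{n}0.png',c['color'][:,:,::-1])
d['s']=s;pickle.dump(d,open('d0.pkl','wb'))
E
```

```text
pics
{'t': 0.0, 'joints': array([-1.33958445e+00,  4.91537443e-01,  1.55947931e+00, -1.33728831e-05,
        1.09169503e+00, -1.05635843e-01]), 'qvel': array([ 0.00011441,  0.00022531, -0.00105312,  0.00092181,  0.00010065,
       -0.00073991]), 'tau': array([ 1.94397617e-03, -6.12633204e+01, -2.58175492e+01,  6.92384667e-02,
        4.82981501e-02, -1.04294961e-04]), 'eef_pos': array([ 206.50369453, -589.60349666,  195.26521812]), 'tcp_rot': array([-3.14047851e+00, -1.06206497e-04,  3.36853831e-01]), 'ft_force': array([0.64023505, 0.48134461, 0.19553646]), 'moment': array([-0.04032099, -0.04082584,  0.04060601]), 'grip_force': 0.0, 'opening': 1.0009601763757803} 8.0
scene [[364.99203459   0.         252.11684737]
 [  0.         364.99203459 189.16441462]
 [  0.           0.           1.        ]] [0.03220135 0.         0.         0.         0.        ] [[-0.85071541  0.52546291  0.01311576]
 [ 0.40183334  0.66624171 -0.6282133 ]
 [-0.33884105 -0.52916038 -0.77793061]] [ 464.76705013 -231.79286286 1346.31537641] None
side [[365.93147786   0.         261.65169449]
 [  0.         365.93147786 195.44884033]
 [  0.           0.           1.        ]] [-0.11818217  0.          0.          0.          0.        ] [[ 0.99231641 -0.12168525 -0.02237975]
 [-0.09476881 -0.63124631 -0.76977072]
 [ 0.0795426   0.76597702 -0.63792804]] [-605.48618308  154.30285704  875.49718093] None
wrist [[294.29046966   0.         254.928173  ]
 [  0.         294.29046966 193.60963706]
 [  0.           0.           1.        ]] [-0.00328008  0.          0.          0.          0.        ] None None [[ 1.80956144e-04 -9.68019118e-01 -2.50876374e-01  7.00881775e+01]
 [ 9.99999963e-01  1.24182735e-04  2.42130712e-04 -1.01532043e+00]
 [-2.03232644e-04 -2.50876409e-01  9.68019104e-01 -1.88576789e+02]
 [ 0.00000000e+00  0.00000000e+00  0.00000000e+00  1.00000000e+00]]
```

```bash
python3 -c "
import cv2
a=[cv2.resize(cv2.imread(f'pics/{n}0.png'),(800,600)) for n in('scene','side')]
cv2.imwrite('pics/a.png',a[0]);cv2.imwrite('pics/b.png',a[1])"
```

```text
(no output)
```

View pics/a.png

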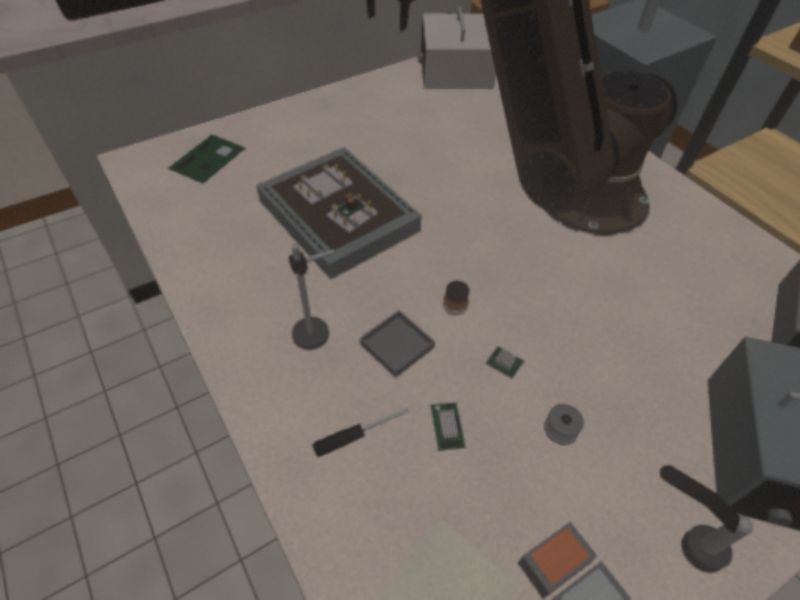

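View pics/b.png

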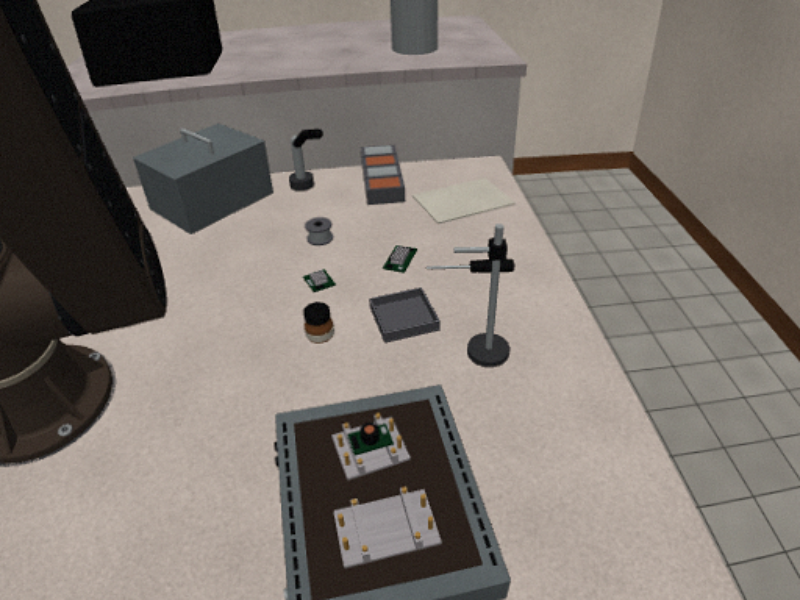

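```bash
cat > h.py <<'E'
import numpy as np,cv2,pickle
from scipy.spatial.transform import Rotation as Ro
from cell import env
def cam(n,c,s=None):
    """returns K,dist, camera->world R, camera centre"""
    if n=='wrist':
        T=np.eye(4);T[:3,:3]=Ro.from_euler('xyz',s['tcp_rot']).as_matrix();T[:3,3]=s['eef_pos']
        T=T@c['hand_eye'];return c['K'],c['dist'],T[:3,:3],T[:3,3]
    return c['K'],c['dist'],c['R'].T,-c['R'].T@c['t']
def rays(C,px):
    u=cv2.undistortPoints(np.array(px,float).reshape(-1,1,2),C[0],np.array(C[1])).reshape(-1,2)
    return (C[2]@np.c_[u,np.ones(len(u))].T).T
def onz(C,px,z):
    d=rays(C,px);return C[3]+d*((z-C[3][2])/d[:,2])[:,None]
def tri(Cs,pxs):
    """nearest point to several rays; returns point and rms gap"""
    A=np.zeros((3,3));b=np.zeros(3);P=[]
    for C,p in zip(Cs,pxs):
        d=rays(C,[p])[0];d/=np.linalg.norm(d);M=np.eye(3)-np.outer(d,d);A+=M;b+=M@C[3];P.append((M,C[3]))
    X=np.linalg.solve(A,b);return X,np.sqrt(np.mean([np.sum((M@(X-c))**2) for M,c in P]))
def proj(C,X):
    X=np.atleast_2d(np.array(X,float));R=C[2].T;return cv2.projectPoints(X,cv2.Rodrigues(R)[0],-R@C[3],C[0],np.array(C[1]))[0].reshape(-1,2)
def shot(name):
    s=env.state();c=env.read_camera('wrist');pickle.dump((s,c),open(name+'.pkl','wb'))
    cv2.imwrite(f'pics/{name}.png',c['color'][:,:,::-1]);return s,c
def load(name):
    s,c=pickle.load(open(name+'.pkl','rb'));return cam('wrist',c,s),c['color']
def green(im,lo=60,mn=30):
    """contours of green boards, holes closed"""
    h=cv2.cvtColor(im,cv2.COLOR_RGB2HSV);m=cv2.inRange(h,(40,lo,15),(95,255,200))
    m=cv2.morphologyEx(m,cv2.MORPH_CLOSE,np.ones((5,5)))
    return [c for c in cv2.findContours(m,cv2.RETR_EXTERNAL,cv2.CHAIN_APPROX_NONE)[0] if cv2.contourArea(c)>mn]
def yawof(r): return np.degrees(r)
E
python3 - <<'E'
from h import *
d=pickle.load(open('d0.pkl','rb'))
S=cam('scene',d['scene']);D=cam('side',d['side']);k=.64
P={'coil':((350,206),(369,432)),'tray':((398,343),(404,314)),'short':((505,361),(319,280)),'long':((448,425),(400,258)),'jarcap':((457,288),(317,311)),'reeltop':((565,418),(319,224)),'rodtop':((296,252),(498,232)),'bartip':((333,254),(456,250)),'foot':((310,332),(489,348)),'ljig':((323,184),(387,527)),'drvtip':((408,411),(430,268)),'drvend':((316,448),(512,265))}
for n,(a,b) in P.items():
    X,e=tri([S,D],[np.array(a)*k,np.array(b)*k]);print(n,X.round(),round(e,1))
for n,C in(('scene',S),('side',D)):
    for c in green(d[n]['color']):
        q=onz(C,c.reshape(-1,2),3)[:,:2].astype(np.float32);r=cv2.minAreaRect(q);print(n,cv2.contourArea(c),np.round(r[0]),np.round(r[1]),round(r[2]))
E
```

```text
coil [ 539. -188.   78.] 1.3
tray [614. 120.   8.] 2.4
short [464. 252.   1.] 2.2
long [627. 302.   1.] 2.1
jarcap [466.  96.  53.] 2.2
reeltop [467. 405.  35.] 2.4
rodtop [742.  14. 231.] 0.7
bartip [684.  22. 201.] 1.7
foot [743.  12.   8.] 1.8
ljig [ 546. -308.   52.] 1.8
drvtip [677. 248.  10.] 5.3
drvend [839. 228.  13.] 2.1
scene 560.5 [ 721. -597.] [151.  99.] 30
side 234.5 [ 537. -140.] [57. 39.] 12
side 63.5 [464. 248.] [46. 55.] 20
side 85.5 [629. 298.] [87. 44.] 62
```

View pics/wrist0.png

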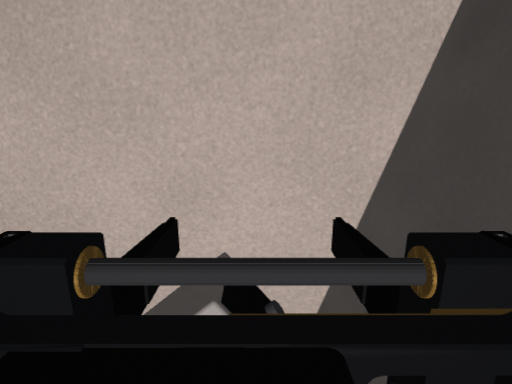

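carry_out:
  motion:
    - [15,-11,-5,0,0]
    - [34,-24,-5,0,0]
    - [34,-24,-5,0,0]
    - [34,-24,-5,0,0]
    - [34,-24,-5,0,0]
    - [34,-24,-5,0,0]
    - [34,-24,-5,0,0]
    - [34,-24,-5,0,0]
    - [34,-24,-5,6,0]
    - [34,-24,0,6,0]
    - [20,-16,0,7.3,0]
    - [0,0,0,0,0]

```text
t: 1.35
eef_pos: [457.1, -250.9, 241.1]
tcp_rot: [-3.141, -0.001, -0.0]
ft_force: [0.6, -0.2, 0.6]
opening: 0.999
grip_force: 0.0
```

Run:
```python
from h import *
s,c=shot('w1');print(s['t'],s['eef_pos'],s['tcp_rot'])
```

```text
1.35 [ 457.08532283 -250.8925228   241.10157698] [-3.14146263e+00 -5.10560448e-04 -4.44914089e-04]
```

View pics/w1.png

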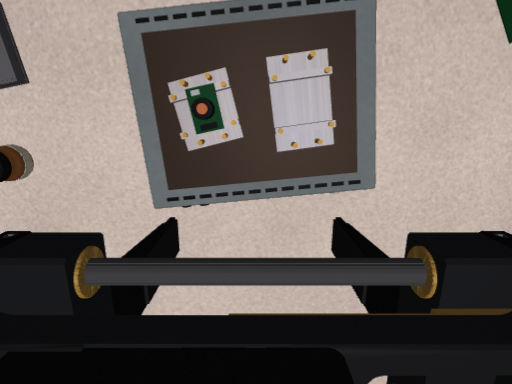

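carry_out:
  motion:
    - [3,-15,20,0,0]
    - [5,-25,40,0,0]
    - [5,-20,30,0,0]
    - [0,0,0,0,0]
    - [0,0,0,0,0]

```text
t: 1.9
eef_pos: [468.6, -194.5, 151.3]
tcp_rot: [3.141, 0.0, 0.002]
ft_force: [0.3, 0.5, 0.4]
opening: 1.001
grip_force: 0.0
```

Run:
```python
from h import *
s,c=shot('w2');print(s['t'],s['eef_pos'],s['tcp_rot'])
im=c['color'][20:200,100:420][:,:,::-1]
cv2.imwrite('pics/w2c.png',cv2.resize(im,None,fx=2.5,fy=2.5,interpolation=cv2.INTER_CUBIC))
for n in('w1','w2'):
    C,im=load(n);h=cv2.cvtColor(im,cv2.COLOR_RGB2HSV)
    m=cv2.inRange(h,(10,90,80),(30,255,255));m[200:]=0
    k,l,st,ce=cv2.connectedComponentsWithStats(m)
    for i in range(1,k):
        if st[i,4]>8: print(n,st[i,4],ce[i].round(1),st[i,2:4],onz(C,[ce[i]],75)[0].round(1))
    for c in green(im): print(n,'green',cv2.boundingRect(c),cv2.contourArea(c))
```

```text
1.9 [ 468.55736409 -194.48281754  151.3439238 ] [3.14146270e+00 2.47190339e-04 1.69300740e-03]
w1 35 [312.1  53.9] [8 8] [ 595.1 -313.5   75. ]
w1 31 [285.4  57.8] [6 8] [ 591.2 -284.    75. ]
w1 26 [327.1  69.7] [5 6] [ 578.9 -331.2   75. ]
w1 36 [207.9  76. ] [7 7] [ 572.2 -197.    75. ]
w1 24 [274.3  77.3] [5 6] [ 570.8 -272.    75. ]
w1 40 [183.3  82.8] [8 8] [ 565.  -168.8   75. ]
w1 24 [222.9  83.7] [5 6] [ 564.  -213.7   75. ]
w1 23 [173.  97.] [5 5] [ 549.6 -156.    75. ]
w1 21 [233. 122.] [5 5] [ 521.7 -224.4   75. ]
w1 23 [331.  123.8] [5 5] [ 519.6 -339.4   75. ]
w1 19 [280.4 130.8] [5 5] [ 511.6 -280.1   75. ]
w1 23 [184.4 134.8] [6 5] [ 507.  -166.6   75. ]
w1 23 [224. 136.] [5 5] [ 505.6 -213.4   75. ]
w1 27 [318.6 141.1] [8 6] [ 499.5 -325.9   75. ]
w1 28 [200.3 141.9] [7 5] [ 498.6 -185.    75. ]
w1 23 [294.2 144.7] [5 6] [ 495.4 -296.9   75. ]
w1 67 [ 16.  164.4] [10 27] [471.8  40.5  75. ]
w1 green (185, 83, 39, 51) 1239.0
w1 green (497, 0, 15, 43) 337.0
w2 115 [396.5  47.9] [17 13] [ 594.1 -310.3   75. ]
w2 97 [361.5  52.9] [15 12] [ 590.3 -281.7   75. ]
w2 61 [418.5  67.7] [10  8] [ 579.  -330.6   75. ]
w2 52 [257.6  75.8] [ 6 10] [ 572.2 -195.7   75. ]
w2 49 [347.5  77.8] [8 8] [ 570.8 -271.6   75. ]
w2 55 [224.5  84.9] [8 9] [ 565.  -167.6   75. ]
w2 40 [278.2  86. ] [7 7] [ 564.1 -213.3   75. ]
w2 41 [211.  103.9] [7 7] [ 549.5 -155.6   75. ]
w2 35 [251.7 118.5] [ 8 13] [ 537.4 -190.8   75. ]
w2 36 [289.3 136.8] [7 7] [ 521.7 -224.    75. ]
w2 52 [418.2 139.2] [10  7] [ 519.9 -338.6   75. ]
w2 41 [351.1 148.1] [7 7] [ 511.9 -279.6   75. ]
w2 36 [224.4 153. ] [6 7] [ 507.3 -166.2   75. ]
w2 43 [275.7 154.4] [7 8] [ 506.1 -212.3   75. ]
w2 92 [398.1 161.5] [16 10] [ 499.9 -323.2   75. ]
w2 44 [244.4 162.1] [7 9] [ 499.1 -184.1   75. ]
w2 77 [366.2 165.8] [13  9] [ 496.  -294.7   75. ]
w2 270 [  5.8 186. ] [13 30] [476.6  36.9  75. ]
w2 green (228, 85, 48, 67) 2198.5
```

View pics/w2c.png

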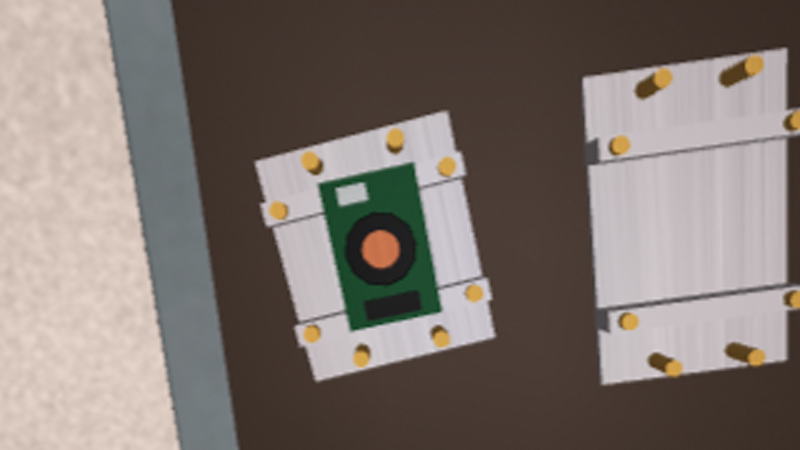

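```bash
cat >> h.py <<'E'
def blobs(im,lo,hi,mn=8,rmax=205):
    m=cv2.inRange(cv2.cvtColor(im,cv2.COLOR_RGB2HSV),lo,hi);m[rmax:]=0
    k,l,st,ce=cv2.connectedComponentsWithStats(m);return [(ce[i],st[i,4]) for i in range(1,k) if st[i,4]>=mn]
def kabsch(A,B):
    """2D: B = R(yaw) A + t"""
    a=A.mean(0);b=B.mean(0);H=(A-a).T@(B-b);th=np.arctan2(H[0,1]-H[1,0],H[0,0]+H[1,1])
    R=np.array([[np.cos(th),-np.sin(th)],[np.sin(th),np.cos(th)]]);t=b-R@a
    return t,th,np.sqrt(np.mean(np.sum((A@R.T+t-B)**2,1)))
def pins(ex,sx): return np.array([(i*ex,j*15) for i in(1,-1) for j in(1,-1)]+[(i*sx,j*30) for i in(1,-1) for j in(1,-1)],float)
PL,PS=pins(49,30),pins(35,22)
def jig(C,im,P,guess,yaw,z=75,ref=None):
    """match bright pin tops to layout"""
    B=np.array([b for b,a in blobs(im,(14,90,165),(32,255,255),5)]);W=onz(C,B,z)[:,:2]
    t,th=np.array(guess,float),yaw
    for _ in range(4):
        R=np.array([[np.cos(th),-np.sin(th)],[np.sin(th),np.cos(th)]]);Q=P@R.T+t
        D=np.linalg.norm(Q[:,None]-W[None],axis=2);j=D.argmin(1);ok=D.min(1)<9
        t,th,e=kabsch(P[ok],W[j[ok]])
    return t,th,e,ok.sum(),B[j],ok
E
python3 - <<'E'
from h import *
c1,i1=load('w1');c2,i2=load('w2')
for nm,P,g,y in(('long',PL,(545,-305),-.12 if 0 else .13),('short',PS,(535,-190),.2)):
    r=[jig(c,i,P,g,y) for c,i in((c1,i1),(c2,i2))]
    for q in r: print(nm,q[0].round(2),np.degrees(q[1]).round(2),q[2].round(2),q[3])
    ok=r[0][5]&r[1][5]
    T=[tri([c1,c2],[r[0][4][k],r[1][4][k]]) for k in range(8) if ok[k]]
    print(' z',[round(t[0][2],1) for t in T],'mean',np.mean([t[0] for t in T],0).round(1),[round(t[1],1) for t in T])
o=[max(blobs(i,(4,100,100),(13,255,255)),key=lambda b:b[1] if 100<b[0][0]<350 else 0) for i in(i1,i2)];print(o,tri([c1,c2],[o[0][0],o[1][0]]))
for c,i in((c1,i1),(c2,i2)):
    q=max(green(i[:200]),key=cv2.contourArea);print(cv2.minAreaRect(onz(c,q.reshape(-1,2),73)[:,:2].astype(np.float32)))
E
```

```text
long [ 545.43 -305.86] 7.76 0.14 8
long [ 545.47 -305.75] 7.76 0.08 8
 z [np.float64(75.0), np.float64(74.1), np.float64(74.4), np.float64(74.0), np.float64(75.3), np.float64(74.5), np.float64(74.8), np.float64(74.3)] mean [ 545.4 -306.    74.6] [np.float64(0.1), np.float64(0.1), np.float64(0.0), np.float64(0.1), np.float64(0.0), np.float64(0.1), np.float64(0.0), np.float64(0.1)]
short [ 535.7  -189.77] 14.07 0.18 8
short [ 535.59 -189.76] 14.13 0.19 8
 z [np.float64(74.9), np.float64(75.2), np.float64(75.2), np.float64(74.3), np.float64(76.3), np.float64(74.6), np.float64(76.4), np.float64(73.2)] mean [ 535.6 -189.8   75. ] [np.float64(0.1), np.float64(0.2), np.float64(0.0), np.float64(0.0), np.float64(0.2), np.float64(0.1), np.float64(0.2), np.float64(0.0)]
[(array([201.45454545, 108.15151515]), np.int32(99)), (array([251.90217391, 119.15217391]), np.int32(184))] (array([ 536.85716069, -191.04802657,   91.59221178]), np.float64(0.040209204778162956))
((536.6885375976562, -191.2755126953125), (51.22684860229492, 33.496036529541016), 12.02936840057373)
((536.6688842773438, -190.98399353027344), (51.454994201660156, 33.59038162231445), 11.970840454101562)
```

carry_out:
  motion:
    - [25,-1.2,0,0,0.5]
    - [30,-1.4,0,0,0.5]
    - [13,-0.8,0,-6,0.5]
    - [0,0,0,-6,0.5]
    - [0,0,20,0,0.5]
    - [0,0,15,0,0.5]
    - [0,0,0,0,0.5]
    - [0,0,0,0,0.5]

```text
t: 2.75
eef_pos: [537.1, -191.6, 117.2]
tcp_rot: [3.14, -0.001, 0.209]
ft_force: [0.1, -0.5, 0.3]
opening: 0.503
grip_force: 0.0
```

carry_out:
  motion:
    - [-0.5,0,14,0,0.5]
    - [0,0,12,0,0.5]
    - [0,0,8,0,0.5]
    - [0,0,0,0,0.5]
    - [0,0,0,0,1]
    - [0,0,0,0,1]
    - [0,0,0,0,1]
    - [0,0,0,0,1]
    - [0,0,0,0,1]
    - [0,0,0,0,1]

```text
t: 3.75
eef_pos: [536.3, -190.6, 81.9]
tcp_rot: [3.141, -0.0, 0.209]
ft_force: [-0.0, 0.9, -0.5]
opening: 0.051
grip_force: 0.0
```

Run:
```python
from h import *
s,c=shot('w3');print(s['opening'],s['grip_force'],s['eef_pos'])
a=env.read_camera('side')['color'][200:384,150:360,::-1]
b=c['color'][:,:,::-1][60:384,100:420]
cv2.imwrite('pics/w3c.png',np.hstack([cv2.resize(a,(420,368)),cv2.resize(b,(363,368))]))
```

```text
0.050864569781402795 0.0 [ 536.26170357 -190.59502586   81.91070353]
```

View pics/w3c.png

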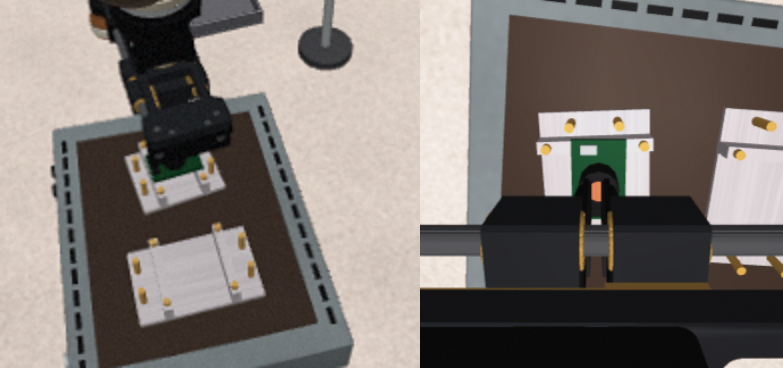

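Run:
```python
from h import *
C,im=load('w3')
print('tcp px',proj(C,[[536.3,-190.6,82],[536.3,-190.6,74],[536.3,-190.6,93]]))
for b,a in blobs(im,(4,100,100),(13,255,255),8,300): print(b,a,onz(C,[b],91)[0].round(1))
for z in (73,):
  for c in green(im):
    p=onz(C,c.reshape(-1,2),z)[:,:2];r=cv2.minAreaRect(p.astype(np.float32));print(r)
print(jig(C,im,PS,(535.65,-189.8),.245)[:4])
```

```text
tcp px [[256.31730877 223.63481129]
 [256.26116518 219.67381816]
 [256.40199963 229.60999954]]
[255.1589404  228.22516556] 151 [ 536.3 -189.8   91. ]
((544.8529052734375, -189.30796813964844), (36.68744659423828, 33.408103942871094), 12.00594711303711)
(array([ 535.79513413, -189.70707682]), np.float64(0.2454724801652785), np.float64(0.1569993693742655), np.int64(4))
```

carry_out:
  motion:
    - [0,0,0,0,1]
    - [0,0,0,0,1]
    - [0,0,0,0,1]

```text
t: 4.15
eef_pos: [536.2, -190.6, 81.8]
tcp_rot: [3.142, 0.0, 0.209]
ft_force: [-1.4, 0.5, 0.4]
opening: 0.004
grip_force: 0.0
```

Run:
```python
from h import *
s=env.state();print(s['opening'],s['grip_force'],s['eef_pos'],s['ft_force'])
C,im=load('w3');cv2.imwrite('pics/w3d.png',cv2.resize(im[150:300,170:340,::-1],None,fx=4,fy=4,interpolation=cv2.INTER_CUBIC))
```

```text
0.003671333977139604 0.0 [ 536.24271377 -190.58665404   81.81986273] [-1.38111194  0.4693056   0.42536941]
```

View pics/w3d.png

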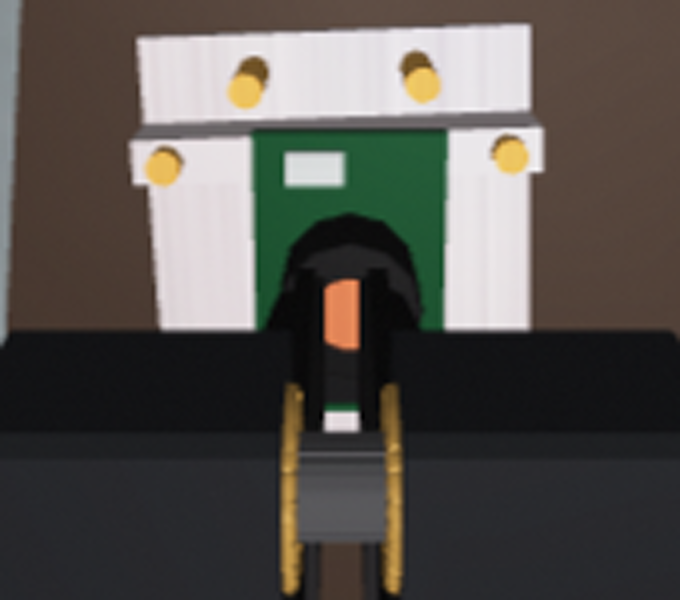

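Run:
```python
from h import *
d=pickle.load(open('d0.pkl','rb'));g=cv2.cvtColor(d['wrist']['color'],cv2.COLOR_RGB2GRAY)
for r in (214,217,219,221,224,230,240): 
    x=np.where(g[r,:254]<45)[0];print(r,x.min() if len(x) else None,x.max() if len(x) else None,g[r,150:192:3])
```

```text
214 None None [162 152 157 158 154 159 161 156 156 155 157 151 150 159]
217 171 173 [160 151 161 154 155 161 157  43  51 158 154 156 157 155]
219 169 175 [160 160 162 158 160 166  55   5   7 120 154 163 160 155]
221 167 176 [159 158 159 161 161 141   5   4   6  82 156 158 160 158]
224 161 176 [157 160 155 159  11   5   4   7   7  51 160 156 157 154]
230 154 177 [155  85   5   5   4   3   7   7   6   9 164 169 162 162]
240 0 177 [  4   4   4   7   6   7   8   8   8   7 161 156 159 160]
```

carry_out:
  motion:
    - [0,0,-20,0,0.9]
    - [0,0,-40,0,0.75]
    - [0,0,-40,0,0.5]
    - [0,0,0,0,0.5]
    - [0,0,0,0,0.5]

```text
t: 4.65
eef_pos: [536.3, -190.6, 182.3]
tcp_rot: [3.141, -0.001, 0.209]
ft_force: [0.7, -0.5, -0.1]
opening: 0.362
grip_force: 0.0
```

Run:
```python
from h import *
s,c=shot('w4');print(s['eef_pos'],s['opening'])
C=cam('wrist',c,s)
R=Ro.from_euler('xyz',s['tcp_rot']).as_matrix()
pts=lambda z:[s['eef_pos']+R@np.array([0,0,z])]
o=[]
for n in('scene','side'):
    k=env.read_camera(n);pickle.dump(k,open(n+'4.pkl','wb'));K=cam(n,k);p=proj(K,pts(8)[0])[0];q=proj(K,pts(-19)[0])[0];print(n,p,q)
    x,y=p.astype(int);w=k['color'][y-45:y+30,x-40:x+40,::-1].copy();o.append(cv2.resize(w,(400,375),interpolation=cv2.INTER_CUBIC))
cv2.imwrite('pics/f4.png',np.hstack(o))
```

```text
[ 536.28745046 -190.61410315  182.30408014] 0.3615348253588382
scene [223.20176094 107.35528351] [222.77538216 100.18560888]
side [231.83566956 244.92624725] [230.65126194 234.49422204]
```

View pics/f4.png

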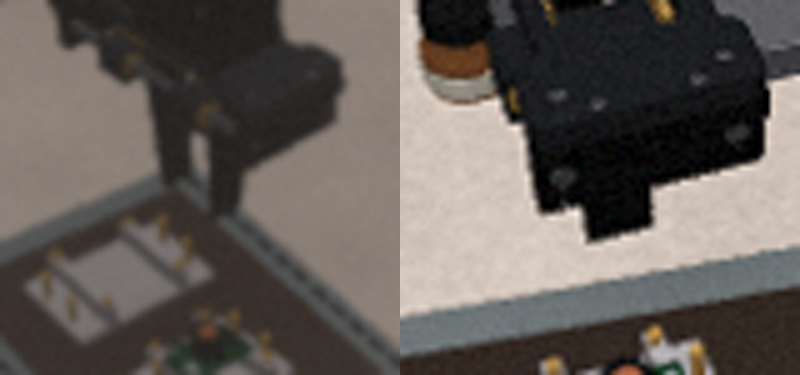

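Run:
```python
from h import *
s=pickle.load(open('w4.pkl','rb'))[0];R=Ro.from_euler('xyz',s['tcp_rot']).as_matrix()
for n in('scene','side'):
    K=cam(n,pickle.load(open(n+'4.pkl','rb')))
    p0=proj(K,s['eef_pos']+R@np.array([0,0,8.]))[0].astype(int)
    for z in(8,-3,-14,-19):
        q=[s['eef_pos']+R@np.array([x,y,z]) for y in(29,17,-17,-29) for x in(10,-10)]
        print(n,z,((proj(K,q)-p0+[40,45])*5).round().astype(int).tolist())
```

```text
scene 8 [[158, 212], [183, 198], [171, 221], [195, 207], [207, 247], [231, 233], [220, 256], [244, 242]]
scene -3 [[157, 197], [182, 184], [170, 206], [194, 193], [206, 233], [231, 218], [219, 242], [244, 228]]
scene -14 [[156, 183], [181, 169], [169, 192], [193, 178], [205, 218], [230, 204], [218, 227], [243, 213]]
scene -19 [[155, 176], [180, 162], [168, 185], [193, 171], [205, 211], [230, 197], [218, 221], [243, 206]]
side 8 [[254, 280], [199, 294], [244, 256], [190, 270], [218, 191], [166, 204], [209, 169], [158, 182]]
side -3 [[252, 259], [196, 273], [242, 235], [187, 249], [216, 170], [163, 184], [207, 148], [155, 162]]
side -14 [[250, 237], [194, 252], [240, 213], [185, 228], [214, 149], [160, 162], [205, 127], [152, 140]]
side -19 [[249, 227], [192, 242], [239, 203], [183, 218], [213, 139], [159, 152], [204, 117], [151, 130]]
```

carry_out:
  motion:
    - [0.3,0.4,25,0,0.5]
    - [0,0,45,0,0.5]
    - [0,0,25,0,0.5]
    - [0,0,15,0,0.5]
    - [0,0,9,0,0.5]
    - [0,0,5,0,0.5]
    - [0,0,0,0,0.5]

```text
t: 5.5
eef_pos: [536.5, -190.8, 57.4]
tcp_rot: [-3.141, 0.001, 0.209]
ft_force: [1.0, 0.2, 0.4]
opening: 0.501
grip_force: 0.0
```

carry_out:
  motion:
    - [0,0,0,0,1]
    - [0,0,0,0,1]
    - [0,0,0,0,1]
    - [0,0,0,0,1]
    - [0,0,0,0,1]
    - [0,0,0,0,1]

```text
t: 6.1
eef_pos: [536.8, -191.1, 58.3]
tcp_rot: [3.141, -0.001, 0.209]
ft_force: [-1.6, 0.7, 6.1]
opening: 0.245
grip_force: 30.0
```

carry_out:
  motion:
    - [0,0,-4,0,1]
    - [0,0,-12,0,1]
    - [0,0,-25,0,1]
    - [0,0,-30,0,1]
    - [0,0,-25,0,1]
    - [2,-10,-14,0,1]
    - [4,-20,0,0,1]
    - [6,-33,0,0,1]
    - [7,-33,0,0,1]
    - [7,-33,0,0,1]
    - [7,-33,0,0,1]
    - [7,-33,0,0,1]

```text
t: 7.3
eef_pos: [534.6, 10.1, 167.8]
tcp_rot: [-3.141, 0.001, 0.209]
ft_force: [0.3, -0.5, -0.3]
opening: 0.244
grip_force: 30.0
```

carry_out:
  motion:
    - [6,-33,0,0,1]
    - [6,-33,0,0,1]
    - [4,-20,0,0,1]
    - [2,-12,0,0,1]
    - [0,0,0,0,1]
    - [0,0,0,0,1]

```text
t: 7.9
eef_pos: [532.3, 107.4, 167.7]
tcp_rot: [3.141, 0.0, 0.21]
ft_force: [0.2, -0.2, -0.7]
opening: 0.242
grip_force: 30.0
```

Run:
```python
from h import *
s,c=shot('w5');print(s['eef_pos'],s['tcp_rot'],s['opening'],s['grip_force'])
cv2.imwrite('pics/w5v.png',c['color'][:,:,::-1])
```

```text
[532.28133193 107.40120504 167.74952253] [3.14138375e+00 3.36956912e-04 2.09609344e-01] 0.24200577107426077 29.999699592590332
```

View pics/w5v.png

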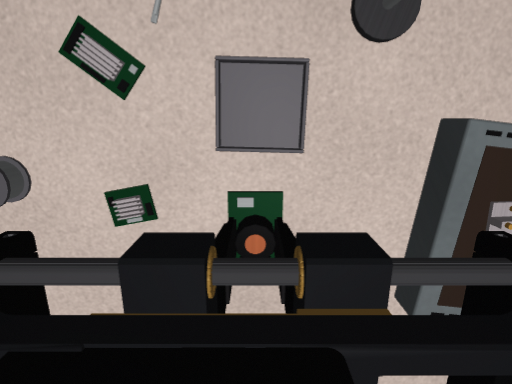

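Run:
```python
from h import *
C,im=load('w5')
g=cv2.GaussianBlur(cv2.cvtColor(im,cv2.COLOR_RGB2GRAY),(3,3),0)
m=(g<115).astype(np.uint8);m[170:]=0
for c in cv2.findContours(m,cv2.RETR_EXTERNAL,cv2.CHAIN_APPROX_NONE)[0]:
    if cv2.contourArea(c)>4000: print('tray',cv2.boundingRect(c),cv2.minAreaRect(onz(C,c.reshape(-1,2),22)[:,:2].astype(np.float32)))
for c in green(im):
    if cv2.contourArea(c)>500:
        b=cv2.boundingRect(c);z=3
        if b[0]>200:z=s=167.75+15
        print(b,cv2.contourArea(c),cv2.minAreaRect(onz(C,c.reshape(-1,2),z)[:,:2].astype(np.float32)))
```

```text
tray (215, 56, 94, 97) ((613.5138549804688, 119.33993530273438), (98.80113220214844, 98.97319030761719), 10.582317352294922)
(228, 192, 55, 38) 1404.0 ((545.7653198242188, 111.28422546386719), (24.008136749267578, 33.249446868896484), 12.010513305664062)
(105, 185, 52, 41) 811.5 ((463.5261535644531, 252.8269500732422), (45.32917404174805, 55.8360710144043), 22.719676971435547)
(59, 16, 86, 84) 3229.0 ((626.8440551757812, 302.4923095703125), (83.96580505371094, 45.21392822265625), 64.88232421875)
```

carry_out:
  motion:
    - [15,-0.6,0,1.4,1]
    - [30,-1.2,0,0,1]
    - [25,-1.1,0,0,1]
    - [6,0,10,0,1]
    - [0,0,25,0,1]
    - [0,0,35,0,1]
    - [0,0,35,0,1]
    - [0,0,30,0,1]
    - [0,0,18,0,1]
    - [0,0,8,0,1]
    - [0,0,0,0,1]

```text
t: 9.05
eef_pos: [605.6, 124.2, 5.8]
tcp_rot: [-3.142, 0.002, 0.184]
ft_force: [1.1, 0.6, 0.4]
opening: 0.24
grip_force: 30.0
```

carry_out:
  motion:
    - [0,0,5,0,1]
    - [0,0,4,0,1]
    - [0,0,2,0,1]
    - [0,0,1,0,1]
    - [0,0,0,0,1]

```text
t: 9.55
eef_pos: [606.6, 125.0, -5.0]
tcp_rot: [3.141, -0.0, 0.185]
ft_force: [0.2, -0.3, -0.3]
opening: 0.248
grip_force: 30.0
```

carry_out:
  motion:
    - [0,0,1,0,1]
    - [0,0,0.7,0,1]
    - [0,0,0.5,0,1]
    - [0,0,0,0,1]

```text
t: 9.95
eef_pos: [606.5, 124.9, -7.5]
tcp_rot: [3.141, 0.0, 0.185]
ft_force: [-0.9, 0.3, -0.8]
opening: 0.248
grip_force: 30.0
```

carry_out:
  motion:
    - [0,0,0.5,0,1]
    - [0,0,0.5,0,1]
    - [0,0,0,0,1]

```text
t: 10.25
eef_pos: [606.6, 124.9, -7.6]
tcp_rot: [3.141, -0.0, 0.185]
ft_force: [-3.1, 0.3, 7.1]
opening: 0.245
grip_force: 30.0
```

carry_out:
  motion:
    - [0,0,0,0,0.9]
    - [0,0,0,0,0.75]
    - [0,0,0,0,0.55]
    - [0,0,0,0,0.55]
    - [0,0,-10,0,0.55]
    - [0,0,-25,0,0.55]
    - [0,0,-40,0,0.55]
    - [2,-20,-15,-5,0.5]
    - [0,0,0,0,0.5]

```text
t: 11.15
eef_pos: [605.9, 146.4, 84.7]
tcp_rot: [3.141, -0.005, 0.275]
ft_force: [0.7, -0.3, -0.7]
opening: 0.495
grip_force: 0.0
```

carry_out:
  motion:
    - [4,-20,0,0,0.5]
    - [6,-35,0,0,0.5]
    - [4,-25,0,0,0.5]
    - [2,-12,0,-5,0.5]
    - [0,0,0,-8,0.5]
    - [0,0,0,-8.3,0.5]
    - [0,0,0,-8.3,0.5]
    - [0,0,0,-8.3,0.5]
    - [0,0,0,-8.3,0.5]
    - [0,0,0,-3,0.5]
    - [0,0,0,0,0.5]
    - [0,0,0,0,0.5]

```text
t: 12.35
eef_pos: [595.3, 237.5, 81.0]
tcp_rot: [-3.141, 0.001, 1.128]
ft_force: [0.6, 0.1, 0.4]
opening: 0.499
grip_force: 0.0
```

```bash
cat >> h.py <<'E'
def board(name,z=3):
    """measure board(s) seen: outline rect, and heat sink (non-green inside) centroid"""
    C,im=load(name);h=[]
    for c in green(im[:215]):
        if cv2.contourArea(c)<600: continue
        r=cv2.minAreaRect(onz(C,c.reshape(-1,2),z)[:,:2].astype(np.float32))
        a=r[2] if r[1][0]>r[1][1] else r[2]+90
        h.append((cv2.boundingRect(c),np.round(r[0],2),np.round(sorted(r[1]),1),round(a,2)))
    return h
def totool(s,d):
    R=Ro.from_euler('xyz',s['tcp_rot']).as_matrix();return R.T@np.array(d,float)
E
python3 - <<'E'
from h import *
s,c=shot('w6');print(s['eef_pos'],s['tcp_rot'])
print(*board('w6'),sep='\n')
# height of heat sink/board: compare width at 3 with views w5/w6 board corners triangulated
c5,i5=load('w5');c6,i6=load('w6')
def corners(C,im,g):
    q=[c for c in green(im[:215]) if cv2.contourArea(c)>600]
    q=min(q,key=lambda c:np.linalg.norm(onz(C,[c.reshape(-1,2).mean(0)],3)[0,:2]-g))
    return cv2.boxPoints(cv2.minAreaRect(q.astype(np.float32)))
for g in((627,302),):
    a=corners(c5,i5,g);b=corners(c6,i6,g);wa=onz(c5,a,3)[:,:2];wb=onz(c6,b,3)[:,:2]
    for k in range(4):
        j=np.linalg.norm(wb-wa[k],axis=1).argmin();print(tri([c5,c6],[a[k],b[j]]))
E
```

```text
[595.31127499 237.50296087  81.02514699] [-3.14097920e+00  7.29445701e-04  1.12802623e+00]
((230, 64, 54, 99), array([626.97, 303.07]), array([45.1, 82.9]), 64.85)
(array([625.26010872, 347.97357436,  13.80621993]), np.float64(0.7295353272645023))
(array([664.92467146, 331.06554384,   2.0826734 ]), np.float64(0.03242744863762591))
(array([630.11821846, 254.05488646,  -4.96129158]), np.float64(1.1535973953210963))
(array([5.87423689e+02, 2.75694491e+02, 5.76344273e-01]), np.float64(0.2902029623374954))
```

carry_out:
  motion:
    - [20,0.2,0,-0.2,0.5]
    - [30,0.3,0,0,0.5]
    - [18,0,0,0,0.5]
    - [4.9,0,10,0,0.5]
    - [0,0,25,0,0.5]
    - [0,0,25,0,0.5]
    - [0,0,15,0,0.5]
    - [0,0,8,0,0.5]
    - [0,0,0,0,0.5]
    - [0,0,0,0,0.5]

```text
t: 13.4
eef_pos: [627.3, 303.6, -0.7]
tcp_rot: [3.141, -0.001, 1.134]
ft_force: [0.1, -0.2, -0.1]
opening: 0.498
grip_force: 0.0
```

carry_out:
  motion:
    - [-0.5,0,5,0,0.5]
    - [0,0,4,0,0.5]
    - [0,0,2,0,0.5]
    - [0,0,1,0,0.5]
    - [0,0,0,0,1]
    - [0,0,0,0,1]
    - [0,0,0,0,1]
    - [0,0,0,0,1]
    - [0,0,0,0,1]
    - [0,0,0,0,1]

```text
t: 14.4
eef_pos: [626.7, 303.2, -13.3]
tcp_rot: [3.141, -0.0, 1.134]
ft_force: [-0.2, -0.2, 0.9]
opening: 0.253
grip_force: 30.0
```

carry_out:
  motion:
    - [0,0,-4,0,1]
    - [0,0,-12,0,1]
    - [0,0,-25,0,1]
    - [0,0,-35,0,1]
    - [0,0,-30,3,1]
    - [0,0,-18,8,1]
    - [0,0,0,8.3,1]
    - [0,0,0,8.3,1]
    - [0,0,0,8.3,1]
    - [0,0,0,8.3,1]
    - [0,0,0,8.3,1]
    - [0,0,0,4.7,1]

```text
t: 15.6
eef_pos: [626.6, 303.3, 111.6]
tcp_rot: [-3.142, -0.001, 0.131]
ft_force: [-0.3, 0.1, -0.7]
opening: 0.25
grip_force: 30.0
```

carry_out:
  motion:
    - [0,0,0,0,1]
    - [0,0,0,0,1]

```text
t: 15.8
eef_pos: [626.6, 303.3, 111.2]
tcp_rot: [-3.142, -0.001, 0.139]
ft_force: [-0.3, -0.2, -0.8]
opening: 0.252
grip_force: 30.0
```

carry_out:
  motion:
    - [-6,13,0,0,1]
    - [-12,27,0,0,1]
    - [-17,38,0,0,1]
    - [-17,38,0,0,1]
    - [-17,38,0,0,1]
    - [-17,38,0,0,1]
    - [-17,38,0,0,1]
    - [-17,39,0,0,1]
    - [-6,40,0,0,1]
    - [-6,40,0,0,1]
    - [-6,40,0,0,1]
    - [-6,40,0,0,1]

```text
t: 17.0
eef_pos: [541.1, -143.4, 111.0]
tcp_rot: [3.141, -0.0, 0.137]
ft_force: [0.6, 0.6, -0.9]
opening: 0.247
grip_force: 30.0
```

carry_out:
  motion:
    - [-6,40,0,0,1]
    - [-6,40,0,0,1]
    - [-6,40,0,0,1]
    - [-1,25,0,0,1]
    - [-1,13,0,0,1]
    - [0,5,0,0,1]
    - [0,0,0,0,1]
    - [0,0,0,0,1]

```text
t: 17.8
eef_pos: [544.3, -304.3, 110.7]
tcp_rot: [-3.141, 0.0, 0.137]
ft_force: [-0.4, -0.5, -0.7]
opening: 0.251
grip_force: 30.0
```

```bash
cat >> h.py <<'E'
def held(name,top,rmin=0,rmax=384):
    """outline of held board's visible part in tool frame (x,y), top height known"""
    C,im=load(name);s=pickle.load(open(name+'.pkl','rb'))[0]
    c=max(green(im[rmin:rmax]),key=cv2.contourArea).reshape(-1,2)+[0,rmin]
    R=Ro.from_euler('xyz',s['tcp_rot']).as_matrix()
    P=(onz(C,c,top)-s['eef_pos'])@R;return P[:,:2],c,s
E
python3 - <<'E'
from h import *
s,c=shot('w7');print(s['eef_pos'],s['tcp_rot'][2])
z=s['eef_pos'][2]+16.3
P,px,_=held('w7',z)
xm=P[:,0].max();print('front',np.sort(P[:,0])[-12:].round(1),px[:,1].min())
f=P[(P[:,0]>xm-1.5)];print('slope',np.degrees(np.polyfit(f[:,1],f[:,0],1)[0]),'mid',f[:,1].min(),f[:,1].max())
for lo in(25,30,35):
    q=P[(P[:,0]>lo)&(P[:,0]<lo+4)];print(lo,q[:,1].min().round(2),q[:,1].max().round(2))
C,im=load('w7');r=jig(C,im,PL,(545.4,-305.8),.1355);print(r[:4])
E
```

```text
[ 544.34821432 -304.339698    110.68397886] 0.13728948823784037
front [40.9 40.9 40.9 40.9 40.9 40.9 40.9 40.9 40.9 40.9 40.9 40.9] 168
slope 0.011187195144581665 mid -23.38616325829895 21.638338805531113
25 -23.25 21.51
30 -23.64 21.34
35 -23.52 21.78
(array([ 545.58026535, -305.65502163]), np.float64(0.13302374329744704), np.float64(0.24481469673487488), np.int64(3))
```

carry_out:
  motion:
    - [1.5,2.4,8,0.1,1]
    - [0,0,15,0,1]
    - [0,0,14,0,1]
    - [0,0,7,0,1]
    - [0,0,3,0,1]
    - [0,0,0,0,1]
    - [0,0,0,0,1]

```text
t: 18.55
eef_pos: [546.5, -307.8, 64.0]
tcp_rot: [3.141, -0.0, 0.134]
ft_force: [0.2, 0.7, -0.0]
opening: 0.25
grip_force: 30.0
```

Run:
```python
from h import *
s,c=shot('w8');print(s['eef_pos'],s['tcp_rot'][2])
z=s['eef_pos'][2]+16.3
P,px,_=held('w8',z)
xm=P[:,0].max();f=P[(P[:,0]>xm-1.5)];print('front',xm,'slope',np.degrees(np.polyfit(f[:,1],f[:,0],1)[0]))
for lo in(25,30,35):
    q=P[(P[:,0]>lo)&(P[:,0]<lo+4)];print(lo,q[:,1].min().round(2),q[:,1].max().round(2))
C,im=load('w8');R=Ro.from_euler('xyz',s['tcp_rot']).as_matrix()
for b,a in blobs(im,(14,90,165),(32,255,255),5,220): print(b.round(1),a,((onz(C,[b],75)-s['eef_pos'])@R)[0].round(1))
```

```text
[ 546.46735765 -307.84243496   64.00950048] 0.13430974853194022
front 40.892589633226905 slope 0.0036949318973826
25 -23.25 21.52
30 -23.64 21.34
35 -23.52 21.78
[228.3 154.4] 77 [ 48.3 -17.  -11. ]
[277.5 154.2] 77 [ 48.4  12.7 -11. ]
[ 80.6 165.5] 78 [  41.5 -107.1  -11. ]
[ 32.8 170.8] 75 [  38.3 -136.9  -11. ]
[109.6 183.6] 72 [ 30.3 -90.8 -11. ]
[205. 185.] 69 [ 29.4 -31.8 -11. ]
[301.  184.8] 69 [ 29.5  27.6 -11. ]
[ 15.6 193.9] 74 [  23.7 -150.4  -11. ]
```

carry_out:
  motion:
    - [0,-1.2,0,0,1]
    - [0,0,0,0,1]
    - [0,0,0,0,1]

```text
t: 18.9
eef_pos: [546.2, -306.5, 63.9]
tcp_rot: [3.141, -0.0, 0.134]
ft_force: [-0.7, -0.3, -1.4]
opening: 0.251
grip_force: 30.0
```

```bash
cat >> h.py <<'E'
def check(name,off=16.3,zp=75):
    s,c=shot(name);print(s['eef_pos'].round(2),np.degrees(s['tcp_rot'][2]).round(2))
    P,px,_=held(name,s['eef_pos'][2]+off);xm=P[:,0].max();f=P[(P[:,0]>xm-1.5)]
    print('front',xm.round(2),'slope',np.degrees(np.polyfit(f[:,1],f[:,0],1)[0]).round(2),'ymid',((f[:,1].min()+f[:,1].max())/2).round(2),'w',np.ptp(f[:,1]).round(1))
    C,im=load(name);R=Ro.from_euler('xyz',s['tcp_rot']).as_matrix()
    for b,a in blobs(im,(14,90,165),(32,255,255),5,220): 
        p=((onz(C,[b],zp)-s['eef_pos'])@R)[0]
        if abs(p[1])<45: print('pin',p.round(2))
E
python3 -c "
from h import *
check('w9')"
```

```text
[ 546.16 -306.53   63.87] 7.7
front 40.89 slope 0.0 ymid -0.87 w 45.0
pin [ 48.53 -15.6  -11.12]
pin [ 48.63  14.01 -11.11]
pin [ 29.47 -30.53 -11.13]
pin [ 29.53  28.92 -11.11]
```

carry_out:
  motion:
    - [0,0,3,0,1]
    - [0,0,2,0,1]
    - [0,0,1,0,1]
    - [0,0,0.5,0,1]
    - [0,0,0,0,1]

```text
t: 19.45
eef_pos: [546.1, -306.5, 57.0]
tcp_rot: [-3.142, 0.0, 0.134]
ft_force: [0.1, -0.2, -0.6]
opening: 0.249
grip_force: 30.0
```

carry_out:
  motion:
    - [0,0,0.5,0,1]
    - [0,0,0.4,0,1]
    - [0,0,0,0,1]

```text
t: 19.75
eef_pos: [546.2, -306.6, 56.7]
tcp_rot: [3.141, -0.0, 0.134]
ft_force: [-1.6, 0.5, 4.6]
opening: 0.253
grip_force: 30.0
```

carry_out:
  motion:
    - [0,0,0,0,0.9]
    - [0,0,0,0,0.75]
    - [0,0,0,0,0.6]
    - [0,0,0,0,0.5]
    - [0,0,-6,0,0.5]
    - [0,0,-20,0,0.5]
    - [0,0,-35,0,0.5]
    - [-20,0,-25,0,0.5]
    - [-35,0,-8,0,0.5]
    - [-20,0,0,0,0.5]
    - [0,0,0,0,0.5]
    - [0,0,0,0,0.5]

```text
t: 20.95
eef_pos: [472.2, -316.8, 150.7]
tcp_rot: [3.141, -0.001, 0.134]
ft_force: [1.2, -0.5, -0.6]
opening: 0.502
grip_force: 0.0
```

Run:
```python
from h import *
s,c=shot('w10');print(s['eef_pos'],s['tcp_rot'][2])
print(*board('w10',73),sep='\n')
C,im=load('w10');r=jig(C,im,PL,(545.4,-305.8),.1355);print(r[0],np.degrees(r[1]),r[2:4])
```

```text
[ 472.17038214 -316.84556362  150.69521357] 0.13361185305117007
((228, 62, 54, 99), array([ 545.03, -305.72]), array([45.4, 82.5]), 7.63)
[ 545.38659555 -305.92215979] 7.792537597085527 (np.float64(0.22716051406093096), np.int64(8))
```

carry_out:
  motion:
    - [3,-18,0,0,0.5]
    - [5,-30,0,0,0.5]
    - [7,-42,0,0,0.5]
    - [7,-42,0,0,0.5]
    - [7,-42,0,0,0.5]
    - [7,-42,0,0,0.5]
    - [7,-42,0,0,0.5]
    - [8,-42,0,0,0.5]
    - [8,-42,0,0,0.5]
    - [8,-42,0,0,0.5]
    - [7,-42,0,0,0.5]
    - [6,-35,0,0,0.5]

```text
t: 22.2
eef_pos: [488.6, 154.4, 149.9]
tcp_rot: [-3.142, 0.0, 0.136]
ft_force: [0.2, 0.0, 0.7]
opening: 0.501
grip_force: 0.0
```

carry_out:
  motion:
    - [4,-25,0,-4,0.5]
    - [0,0,0,-8,0.5]
    - [0,0,0,-8.5,0.5]
    - [0,0,0,-8.5,0.5]
    - [0,0,0,-8.5,0.5]
    - [0,0,0,-8.5,0.5]
    - [0,0,0,-8.5,0.5]
    - [0,0,0,-8.5,0.5]
    - [0,0,0,-8.5,0.5]
    - [0,0,0,-8.5,0.5]
    - [0,0,0,-8.5,0.5]
    - [0,0,0,-8.5,0.5]

```text
t: 23.4
eef_pos: [489.4, 177.6, 149.9]
tcp_rot: [-3.141, -0.0, 1.835]
ft_force: [0.7, -0.0, -1.5]
opening: 0.501
grip_force: 0.0
```

carry_out:
  motion:
    - [0,0,20,-6,0.5]
    - [0,0,30,-2.5,0.5]
    - [0,0,18,0,0.5]
    - [0,0,0,0,0.5]
    - [0,0,0,0,0.5]

```text
t: 23.9
eef_pos: [489.7, 177.1, 82.3]
tcp_rot: [-3.141, -0.0, 1.976]
ft_force: [-0.3, 0.3, 0.5]
opening: 0.495
grip_force: 0.0
```

Run:
```python
from h import *
s,c=shot('w11');print(s['eef_pos'],np.degrees(s['tcp_rot'][2]))
for b in board('w11'): print(b,totool(s,list(b[1]-s['eef_pos'][:2])+[0]).round(2))
```

```text
[489.72321378 177.12032971  82.33680513] 113.23740215216304
((236, 73, 53, 66), array([463.1 , 253.39]), array([45.1, 54.8]), 112.83) [80.59  5.63  0.  ]
```

carry_out:
  motion:
    - [20,1.4,0,0.4,0.5]
    - [35,2.4,0,0,0.5]
    - [20,1.4,0,0,0.5]
    - [5.6,0.4,15,0,0.5]
    - [0,0,30,0,0.5]
    - [0,0,22,0,0.5]
    - [0,0,10,0,0.5]
    - [0,0,6,0,0.5]
    - [0,0,0,0,0.5]
    - [0,0,0,0,0.5]

```text
t: 24.95
eef_pos: [464.2, 252.9, 0.1]
tcp_rot: [3.14, 0.0, 1.969]
ft_force: [0.3, -0.1, -0.3]
opening: 0.502
grip_force: 0.0
```

carry_out:
  motion:
    - [0.7,-0.6,5,0,0.5]
    - [0,0,4,0,0.5]
    - [0,0,3,0,0.5]
    - [0,0,1,0,0.5]
    - [0,0,0,0,1]
    - [0,0,0,0,1]
    - [0,0,0,0,1]
    - [0,0,0,0,1]
    - [0,0,0,0,1]
    - [0,0,0,0,1]

```text
t: 25.95
eef_pos: [463.0, 253.2, -13.7]
tcp_rot: [3.141, 0.0, 1.969]
ft_force: [-0.3, -0.2, 1.2]
opening: 0.25
grip_force: 30.0
```

carry_out:
  motion:
    - [0,0,-4,0,1]
    - [0,0,-12,0,1]
    - [0,0,-25,0,1]
    - [0,0,-35,0,1]
    - [0,0,-30,3,1]
    - [0,0,-20,8,1]
    - [0,0,0,8.5,1]
    - [0,0,0,8.5,1]
    - [0,0,0,8.5,1]
    - [0,0,0,8.5,1]
    - [0,0,0,8.5,1]
    - [0,0,0,8.5,1]

```text
t: 27.15
eef_pos: [462.8, 253.1, 113.2]
tcp_rot: [3.141, -0.0, 0.88]
ft_force: [-0.5, -0.2, -0.1]
opening: 0.249
grip_force: 30.0
```

carry_out:
  motion:
    - [0,0,0,8.5,1]
    - [0,0,0,8.5,1]
    - [0,0,0,8.5,1]
    - [0,0,0,8,1]
    - [0,0,0,3.2,1]
    - [0,0,0,0,1]
    - [0,0,0,0,1]

```text
t: 27.85
eef_pos: [462.9, 253.1, 112.8]
tcp_rot: [3.142, -0.001, 0.248]
ft_force: [0.5, 0.3, -1.0]
opening: 0.249
grip_force: 30.0
```

carry_out:
  motion:
    - [-1,13,0,0,1]
    - [-2,26,0,0,1]
    - [-3,38,0,0,1]
    - [-4,44,0,0,1]
    - [-4,44,0,0,1]
    - [-4,44,0,0,1]
    - [-4,44,0,0,1]
    - [-4,44,0,0,1]
    - [-4,44,0,0,1]
    - [-3,44,0,0,1]
    - [-3,35,0,0,1]
    - [-1,18,0,0,1]

```text
t: 29.05
eef_pos: [533.4, -184.0, 112.2]
tcp_rot: [3.141, -0.0, 0.245]
ft_force: [-0.2, -0.0, 0.5]
opening: 0.25
grip_force: 30.0
```

carry_out:
  motion:
    - [-1,9,10,0,1]
    - [0,0,15,0,1]
    - [0,0,13,0,1]
    - [0,0,6,0,1]
    - [0,0,3,0,1]
    - [0,0,0,0,1]
    - [0,0,0,0,1]

```text
t: 29.75
eef_pos: [535.2, -189.4, 65.6]
tcp_rot: [3.141, -0.0, 0.247]
ft_force: [1.3, -0.2, -1.0]
opening: 0.251
grip_force: 30.0
```

```bash
python3 -c "
from h import *
check('w12')"
```

```text
[ 535.2  -189.44   65.61] 14.13
front 27.6 slope -4.45 ymid 97.94 w 14.0
pin [ 35.54 -14.42  -9.38]
pin [35.55 15.27 -9.36]
pin [ 22.61 -29.34  -9.39]
pin [22.59 30.19 -9.36]
```

Run:
```python
from h import *
C,im=load('w12');s=pickle.load(open('w12.pkl','rb'))[0];R=Ro.from_euler('xyz',s['tcp_rot']).as_matrix()
for c in green(im):
    P=((onz(C,c.reshape(-1,2),s['eef_pos'][2]+16.4)-s['eef_pos'])@R)[:,:2]
    if abs(P[:,1]).max()<40:
        print(len(P),P.min(0),P.max(0));xm=P[:,0].max();f=P[P[:,0]>xm-1.2];print('front',xm,np.degrees(np.polyfit(f[:,1],f[:,0],1)[0]),f[:,1].min(),f[:,1].max())
        for lo in(12,16,20):
            q=P[(P[:,0]>lo)&(P[:,0]<lo+4)];print(lo,q[:,1].min().round(2),q[:,1].max().round(2))
```

```text
245 [  1.90096947 -23.6959539 ] [27.00097753 21.70802665]
front 27.000977532969063 0.0004668581110491651 -23.239077059143362 21.42788602844563
12 -23.68 21.26
16 -23.55 21.71
20 -23.44 21.63
```

carry_out:
  motion:
    - [1.3,1.35,0,0,1]
    - [0,0,0,0,1]
    - [0,0,0,0,1]

```text
t: 30.1
eef_pos: [536.6, -190.7, 65.4]
tcp_rot: [3.141, -0.0, 0.246]
ft_force: [0.4, -0.5, -0.8]
opening: 0.25
grip_force: 30.0
```

```bash
python3 -c "
from h import *
check('w13')"
```

```text
[ 536.59 -190.74   65.42] 14.09
front 26.36 slope -4.39 ymid 98.06 w 16.6
pin [ 34.52 -15.97  -9.58]
pin [34.49 13.73 -9.57]
pin [ 21.45 -30.97  -9.59]
pin [21.45 28.57 -9.57]
```

carry_out:
  motion:
    - [0,-0.2,3,0,1]
    - [0,0,3,0,1]
    - [0,0,1.5,0,1]
    - [0,0,0.7,0,1]
    - [0,0,0,0,1]

```text
t: 30.65
eef_pos: [536.4, -190.4, 56.9]
tcp_rot: [-3.142, 0.0, 0.246]
ft_force: [-0.1, 0.3, 0.0]
opening: 0.248
grip_force: 30.0
```

carry_out:
  motion:
    - [0,0,0.5,0,1]
    - [0,0,0.4,0,1]
    - [0,0,0,0,1]

```text
t: 30.95
eef_pos: [536.5, -190.5, 56.3]
tcp_rot: [3.141, -0.0, 0.246]
ft_force: [-0.5, -0.2, 1.8]
opening: 0.251
grip_force: 30.0
```

carry_out:
  motion:
    - [0,0,0.4,0,1]
    - [0,0,0,0,1]

```text
t: 31.15
eef_pos: [536.5, -190.5, 56.3]
tcp_rot: [3.141, -0.0, 0.246]
ft_force: [-2.1, 1.7, 6.6]
opening: 0.251
grip_force: 30.0
```

carry_out:
  motion:
    - [0,0,0,0,0.9]
    - [0,0,0,0,0.75]
    - [0,0,0,0,0.6]
    - [0,0,0,0,0.5]
    - [0,0,-6,0,0.5]
    - [0,0,-20,0,0.5]
    - [0,0,-35,0,0.5]
    - [-20,0,-25,0,0.5]
    - [-35,0,-8,0,0.5]
    - [-20,0,0,0,0.5]
    - [0,0,0,0,0.5]
    - [0,0,0,0,0.5]

```text
t: 32.35
eef_pos: [464.2, -209.0, 150.2]
tcp_rot: [3.141, -0.001, 0.245]
ft_force: [-0.0, -0.1, -0.1]
opening: 0.504
grip_force: 0.0
```

Run:
```python
from h import *
s,c=shot('w14')
print(*board('w14',73),sep='\n')
C,im=load('w14')
for P,g,y in((PL,(545.4,-305.8),.1355),(PS,(535.6,-189.8),.246)):
    r=jig(C,im,P,g,y);print(r[0],np.degrees(r[1]),r[2:4])
k=env.read_camera('side')['color'];cv2.imwrite('pics/end.png',np.vstack([cv2.resize(k[60:384,140:380,::-1],None,fx=1.8,fy=1.8)]))
```

```text
((349, 83, 72, 101), array([ 544.92, -305.34]), array([46.1, 83.4]), 7.65)
((228, 80, 54, 66), array([ 535.12, -189.91]), array([45.3, 54.7]), 14.07)
[ 545.38737052 -305.63839536] 7.758965449706392 (np.float64(0.10991789621577137), np.int64(8))
[ 535.57263703 -189.78905165] 13.997822155967945 (np.float64(0.31217661051871576), np.int64(8))
```

View pics/end.png

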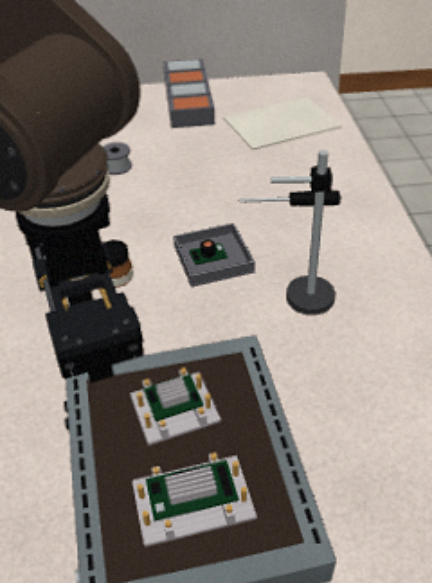

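The last picture shows the coil board flat in the tray at about (208,250). Both heat-sink boards are seated on their jigs at (172,393) and (195,485), within about 0.5 mm of centre, and the stand, jar, reel and driver have not moved.

```bash
python3 -c "
from cell import env
print(env.job_done())"
```

```text
the job is handed in; nothing more can be done
None
```

The job is handed in at about 32 s of the 72 s allowed: the coil board lies flat in the tray, and by the last wrist-camera check the long and short boards sit within about 0.5 mm and 0.2° of centre in their jigs.

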